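# Probe the depth of a leg socket

## Task

Check the depth of the round socket in the timber blank: take the depth gauge by its black knob, lower its rod into the round hole (not the square one in the other blank) until the rod bottoms out and the gauge's round foot sits flat on the wood. Keep hold of it at the bottom, still, for two seconds, then let go and leave the gauge standing there upright with its rod on the bottom.

Things in the scene. Friction and masses are not known exactly. Their poses are not given: they have to be found in the camera images.
- gauge: Depth gauge standing on its foot, an aluminium disc 70 mm across, 20 mm thick, with a 12 mm steel rod sliding upright through its centre and a black knob (28 mm across, 40 mm tall) on the rod's top; 0.25 kg in all. Origin: centre of the disc's underside; z up along the rod. Not to be confused with the dark steel weight (74 mm tall, stubby knob) at the far side.
- gauge_rod (a joint): How far the rod stands out below the disc's underside, m: 0 is flush, grows as the rod slides down (at most 0.065); starts at 0 to -0.010 (drawn up inside). Friction of about 4 N holds the rod where it is left: lifted by the knob, the disc hangs on the rod; once the disc lands, the knob can be pushed on down with about 4 N.
- rod_tip (a point): Centre of the flat lower end of the gauge's rod; z up along the rod. It moves rigidly with rod and knob: the knob spans 100 to 140 mm above this point, its middle 120 mm above it.
- bore_floor (a point): Centre of the floor of the round blind socket, 40 mm across, 45 mm deep, z up; floor 25 mm and mouth 70 mm above the bench. It lies 20 mm beyond the middle of a fixed timber blank 170 x 100 x 70 mm. A twin blank, also fixed, has a 36 mm square mortise instead: not that one. A screwdriver and a steel rule, under 35 mm high, lie on the bench between.

How it is judged (in metres and radians):
On the way:
1. the rod's tip is down on the floor of the round socket (within 4 mm) and the gauge is held there, still, by the fingers for 1 s (z of rod_tip in the frame of bore_floor below 0.004 m and horizontal distance between rod_tip and bore_floor below 0.02 m and angle between gauge's own z axis and vertical below 0.17 rad and linear speed of gauge below 0.02 m/s and contact force between the fingers and gauge above 0.5 N), for 1 s.
At the end, for the whole second after the job is handed in: The gauge stands released and at rest, upright within 10 degrees, its rod in the round socket with the tip within 5 mm of the floor, and its foot seated on the top of the blank within 5 mm (z of rod_tip in the frame of bore_floor below 0.005 m and horizontal distance between rod_tip and bore_floor below 0.02 m and z of gauge in the frame of bore_floor between 0.04 and 0.05 m and angle between gauge's own z axis and vertical below 0.17 rad and linear speed of gauge below 0.02 m/s and contact force between the fingers and gauge below 0.1 N); the robot touches nothing.
It also fails if it takes over 51 s, if anything falls off the work surface, if the arm or the gripper's body presses on something with over 40 N, if the wrist force passes 120 N, or if a joint passes its speed limit or range.

## Robot

A 6-joint arm with a two-finger parallel gripper is mounted at the origin on the work surface. World frame = base frame: x ahead of the robot, y to its left, z up, the work surface at z = 0. Lengths are in mm, angles in rad, forces in N, time in s.
With the tool pointing down it reaches from about 275 to 1000 mm from the base axis. Payload 8.4 kg.
Tool frame: the origin (TCP) lies midway between the tips of the shut fingers; the grasp point (between the pads) lies 19 mm behind it; z points along the fingers, y is the direction in which the jaws open and shut (so a half turn about z gives the same grasp; the last joint's range is limited). The gripper opens to 85 mm and grips with 20 to 120 N. Pads are 22 mm wide; open, the fingers measure 114 mm over their backs; the gripper's body (76 mm by 85 mm) begins 54 mm behind the grasp point. The pads swing forward as they close: fully open they stand 13 mm farther back than shut.
Start: joints at [1.21, 0.353, 1.633, -0, 1.155, -0.002], TCP at [219.468, 585.202, 197.381] pointing down, gripper open.
Joint ranges: [-2.63, 2.63], [-0.92, 2.1], [0.06, 2.66], [-1.3, 4.44], [0, 2.69], [-3.02, 3.02]. Speed limits (rad/s): [2.22, 2.22, 2.79, 3.14, 3.14, 3.14].

## Interface

Orientations are given as [roll, pitch, yaw] about the fixed x, y, z axes, in that order (R = Rz(yaw) Ry(pitch) Rx(roll)).
In Python, from rig import * gives the robot as it stands.
- The arm moves only by the tool play_rows, never from a script. Its argument "moves" is a list of rows, each a list of 3 entries, a list of its own where there are three numbers: the shift along the tool's x, y, z in m, then the turn, a rotation vector about the tool's x, y, z in rad, then the opening in per cent of the stroke, from 0 (shut) to 100 (fully open). In form: [[[x, y, z], [rx, ry, rz], fingers], ...]. A call has 1 to 20 rows; each row shifts and turns the commanded pose from where the row before left it, along the tool's axes as they then stand; what a row does not reach is not made up. A row lasts 1/10 s, in which the tool goes at most 50 mm and 8.59 degrees, less where a joint would pass 70% of its speed; a pose out of reach is approached as far as the arm can. A call is refused whole if a number of a shift passes 0.05 or a number of a turn 0.15, either way. A call with a gripper value outside its range is refused whole. The fingers move at their own pace and stop on an object; "squeeze" is the grip in N (left out, the last holds). Time passes only in rows, so rows that do not move let the fingers close. It gives the time, the measured TCP pose, the force and the opening at its end, in the units of the state.
- sense(): the state, without advancing time (a new reading comes with each control period).
- grab_frame(name): name is "scene" or "top"; returns a dict with "pixels" (384x512x3 uint8, red, green, blue), "intrinsics" (3x3 intrinsics, pixels), "distortion" ([k1, k2, p1, p2, k3] as OpenCV has them; the pictures are not rectified), "R" (3x3) and "t" (3): a world point X has camera coordinates R X + t. Camera axes: x right, y down, z forward; pixel columns grow to the right and rows downward; lengths in mm; the calibration is good to about 2 mm. A picture is of the moment at which its call begins. There is no depth.
- sign_off(): hands the job in, once; it reports no verdict.
The state is a dict: "clock": time; "qpos": joint angles; "qvel": joint speeds; "joint_efforts": joint torques, N m; "eef_pos": TCP position; "tcp_rot": TCP orientation; "contact_force": force on the tool from outside, world axes, zero at the start; "wrist_torque": the same for the moment, N m; "opening": opening from 0.0 (shut) to 1.0 (fully open).
Only numpy, scipy, OpenCV 4.12 (cv2) and the standard library are available. Lean on these libraries where they do the work, as an engineer would, in place of code of your own. Each camera call takes 0.05 s, during which the arm holds its last target. There are 200 camera calls.

## Working session

There is one attempt and no reset: what is moved stays moved. The work goes in short steps, Python scripts to look and compute and a tool call to move; the robot and the scene stay as the last step left them, time stands still between calls to the robot, and variables do not carry over. Pictures are saved under pics/ and viewed, about 8 in all and at most 12, crops included, and the job is handed in when it is done.

Besides the shell and the picture viewer there is one more tool, called after ">>>" as name([rows], argument=value, ...), one row to a line, values as JSON. play_rows: Moves the arm, as the interface text tells. Its arguments: {"type":"object","properties":{"moves":{"type":"array"},"squeeze":{"type":"number"}},"required":["moves"]}

```bash
mkdir -p pics; python3 - <<'E'
from rig import *
import cv2,numpy as np
s=sense();print(s)
for n in("scene","top"):
    f=grab_frame(n);cv2.imwrite(f"pics/{n}0.png",cv2.resize(f["pixels"][:,:,::-1],(768,576),interpolation=cv2.INTER_CUBIC))
    np.savez(f"pics/{n}0.npz",**f);print(n,f["intrinsics"],f["distortion"],f["R"],f["t"])
E
```

```text
{'clock': 0.0, 'qpos': array([ 1.20959116e+00,  3.53608225e-01,  1.63413942e+00,  6.44809137e-05,
        1.15515375e+00, -2.39580741e-03]), 'qvel': array([ 1.33788504e-03,  2.12406459e-03, -1.32113399e-03, -5.69338451e-04,
        3.31918120e-05,  1.36470946e-03]), 'joint_efforts': array([-8.33275881e-04, -6.05247545e+01, -3.42065299e+01, -1.24833496e-04,
        9.49390931e-03,  7.51240009e-06]), 'eef_pos': array([219.27296951, 584.73330007, 196.68436264]), 'tcp_rot': array([-3.14028406e+00, -6.20920133e-05,  2.78275718e+00]), 'contact_force': array([-0.33695343,  0.15551701,  0.08528478]), 'wrist_torque': array([ 0.01177823, -0.00806509,  0.01740162]), 'opening': 1.0012063006319245}
scene [[349.78091216   0.         256.42631438]
 [  0.         349.78091216 186.41327184]
 [  0.           0.           1.        ]] [-0.07267825  0.          0.          0.          0.        ] [[-0.84875569  0.52875487  0.00566179]
 [ 0.44588076  0.72140025 -0.52987925]
 [-0.28426065 -0.44721355 -0.8480542 ]] [ 444.16716816 -210.04534319 1042.79587664]
top [[460.8750425    0.         254.43787818]
 [  0.         460.8750425  189.51027715]
 [  0.           0.           1.        ]] [-0.17275848  0.          0.          0.          0.        ] [[ 0.01698019 -0.99950388  0.02652673]
 [-0.99740867 -0.01878773 -0.06944759]
 [ 0.06991151 -0.02527875 -0.99723285]] [ -25.65756057  537.38040034 1175.22951392]
```

View pics/scene0.png

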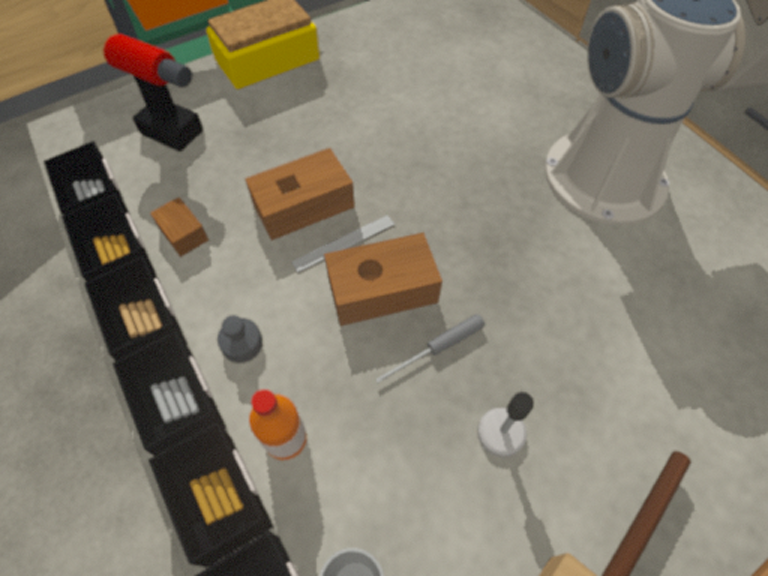

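View pics/top0.png

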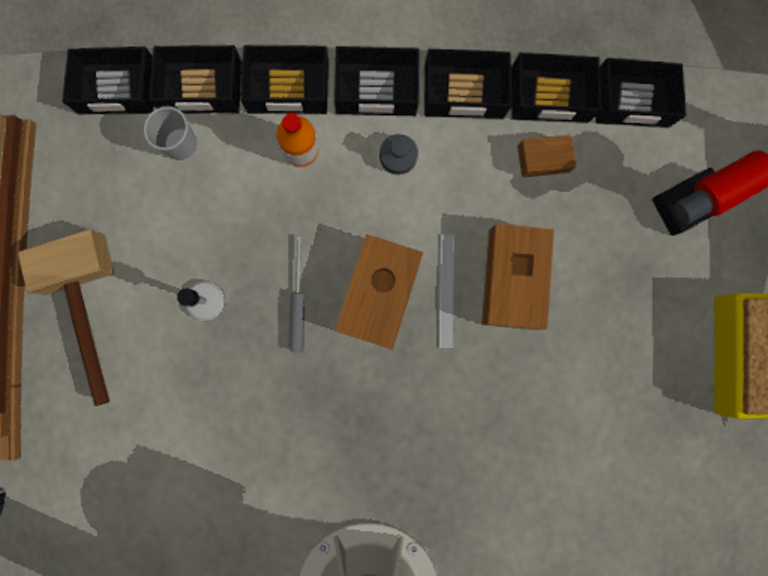

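The scene view shows the gauge at (502,432) with its knob at (519,406), and the round hole at (370,270). In the top view they are at (203,300), (188,297) and (383,280). The square mortise, at (522,264) in the top view, is the wrong one.

```bash
cat > h.py <<'E'
import cv2,numpy as np
def ray(f,px):
    K,D,R,t=[np.asarray(f[k],float) for k in("intrinsics","distortion","R","t")]
    p=cv2.undistortPoints(np.array([[px]],float),K,D)[0,0]
    return -R.T@t, R.T@np.array([p[0],p[1],1])
def plane(f,px,z):
    c,d=ray(f,px);return c+d*(z-c[2])/d[2]
def cross(a,b): # least-squares intersection
    A=0;B=0
    for c,d in(a,b):
        d=d/np.linalg.norm(d);P=np.eye(3)-np.outer(d,d);A=A+P;B=B+P@c
    x=np.linalg.solve(A,B)
    return x,[np.linalg.norm((np.eye(3)-np.outer(d,d)/(d@d))@(x-c)) for c,d in(a,b)]
def blob(mask,near):
    n,l,s,c=cv2.connectedComponentsWithStats(mask.astype(np.uint8))
    i=1+np.argmin(np.linalg.norm(c[1:]-near,axis=1)+1e3*(s[1:,4]<15))
    return c[i],s[i],l==i
E
python3 - <<'E'
from h import *
S=np.load("pics/scene0.npz");T=np.load("pics/top0.npz")
def win(p,c,r):
    m=np.zeros(p.shape[:2],bool);m[c[1]-r:c[1]+r,c[0]-r:c[0]+r]=1;return m
out={}
for n,f,disc,kn,hole in(("S",S,(334,288),(346,271),(247,180)),("T",T,(136,200),(125,198),(255,187))):
    p=f["pixels"].astype(int);g=p.mean(2)
    k=blob((g<50)&win(p,kn,13),kn); h=blob((g<75)&win(p,hole,16),hole)
    d=blob((g>165)&win(p,disc,25),disc)
    for nm,b in(("knob",k),("hole",h),("disc",d)):
        hull=cv2.convexHull(np.argwhere(b[2])[:,::-1].astype(np.int32))
        e=cv2.fitEllipse(hull) if len(hull)>=5 else None
        print(n,nm,b[0],b[1],e); out[n+nm]=b[0] if nm=="knob" or e is None else np.array(e[0])
for n,f in(("S",S),("T",T)):
    print(n,"disc@20",plane(f,out[n+"disc"],20),"hole@70",plane(f,out[n+"hole"],70),"knob@115",plane(f,out[n+"knob"],118))
print("knob",cross(ray(S,out["Sknob"]),ray(T,out["Tknob"])))
print("hole",cross(ray(S,out["Shole"]),ray(T,out["Thole"])))
# wood top corners
a=S["pixels"][245:320,300:375];b=T["pixels"][170:230,90:165];c=S["pixels"][150:225,205:300];d=T["pixels"][150:240,215:290]
r=lambda x:cv2.resize(x,(390,290),interpolation=cv2.INTER_CUBIC)
cv2.imwrite("pics/crop.png",np.vstack([np.hstack([r(a),r(b)]),np.hstack([r(c),r(d)])])[:,:,::-1])
E
```

```text
S knob [344. 273.] [344 273   1   1   1] None
S hole [246.07971014 178.99275362] [239 174  16  11 138] ((246.1726531982422, 179.17959594726562), (11.39346694946289, 15.60265827178955), 87.23960876464844)
S disc [328.55710306 284.8913649 ] [320 272  18  29 359] ((331.1564636230469, 285.765380859375), (21.963834762573242, 28.79237937927246), 163.06300354003906)Traceback (most recent call last):
  File "<stdin>", line 9, in <module>
  File "h.py", line 16, in blob
    i=1+np.argmin(np.linalg.norm(c[1:]-near,axis=1)+1e3*(s[1:,4]<15))
        ~~~~~~~~~^^^^^^^^^^^^^^^^^^^^^^^^^^^^^^^^^^^^^^^^^^^^^^^^^^^^
    return _wrapfunc(a, 'argmin', axis=axis, out=out, **kwds)
    return bound(*args, **kwds)
ValueError: attempt to get argmin of an empty sequence
```

```bash
cat > m.py <<'E'
from h import *
S=np.load("pics/scene0.npz");T=np.load("pics/top0.npz")
def win(p,c,r):
    m=np.zeros(p.shape[:2],bool);m[c[1]-r:c[1]+r,c[0]-r:c[0]+r]=1;return m
out={}
for n,f,disc,kn,hole,ht in(("S",S,(334,288),(346,271),(247,180),75),("T",T,(136,200),(125,198),(255,187),100)):
    p=f["pixels"].astype(int);g=p.mean(2);sat=p.max(2)-p.min(2)
    print(n,"g knob",g[kn[1],kn[0]],"hole",g[hole[1],hole[0]],"disc",g[disc[1]+3,disc[0]-3],"bg",g[disc[1]+22,disc[0]])
    for nm,m,c in(("knob",(g<65)&win(p,kn,13),kn),("hole",(g<ht)&win(p,hole,13),hole),("disc",(g>140)&win(p,disc,24),disc)):
        b=blob(m,c)
        hull=cv2.convexHull(np.argwhere(b[2])[:,::-1].astype(np.int32))
        e=cv2.fitEllipse(hull) if len(hull)>=5 else (b[0],)
        print(n,nm,b[0],b[1],e); out[n+nm]=b[0] if nm=="knob" else np.array(e[0])
for n,f in(("S",S),("T",T)):
    print(n,"disc@20",plane(f,out[n+"disc"],20),"hole@70",plane(f,out[n+"hole"],70),"knob@115",plane(f,out[n+"knob"],118))
print("knob",cross(ray(S,out["Sknob"]),ray(T,out["Tknob"])))
print("hole",cross(ray(S,out["Shole"]),ray(T,out["Thole"])))
E
python3 - <<'E'
from h import *
S=np.load("pics/scene0.npz");T=np.load("pics/top0.npz")
a=S["pixels"][245:320,300:375];b=T["pixels"][165:240,90:165];c=S["pixels"][145:220,215:290];d=T["pixels"][150:225,215:290]
r=lambda x:cv2.resize(x,(300,300),interpolation=cv2.INTER_NEAREST)
cv2.imwrite("pics/crop.png",np.vstack([np.hstack([r(a),r(b)]),np.hstack([r(c),r(d)])])[:,:,::-1])
E
python3 m.py
```

```text
S g knob 62.0 hole 68.0 disc 181.0 bg 119.66666666666667
S knob [346.4009901  270.73762376] [339 263  16  17 202] ((346.40264892578125, 270.6996154785156), (13.583418846130371, 18.172330856323242), 35.80952072143555)
S hole [246.07971014 178.99275362] [239 174  16  11 138] ((246.1726531982422, 179.17959594726562), (11.39346694946289, 15.60265827178955), 87.23960876464844)
S disc [330.67461774 287.28012232] [ 310  264   48   48 1635] (array([330.67461774, 287.28012232]),)
T g knob 23.333333333333332 hole 54.666666666666664 disc 150.0 bg 117.33333333333333
T knob [124.8041958  197.79020979] [118 192  15  12 143] ((124.81987762451172, 197.90444946289062), (12.011200904846191, 14.434014320373535), 101.18334197998047)
T hole [254.5 186.5] [242 174  26  26 676] (array([254.5, 186.5]),)
T disc [138.76011561 200.89306358] [126 189  23  24 346] ((137.0579833984375, 200.33279418945312), (23.384307861328125, 24.11968231201172), 17.753908157348633)
S disc@20 [514.91365675 290.15653468  20.        ] hole@70 [542.33403802 -16.61274394  70.        ] knob@115 [502.09703339 293.11533112 118.        ]
T disc@20 [503.76759058 288.44827049  20.        ] hole@70 [541.6701912  -14.76450771  70.        ] knob@115 [505.15686193 295.86595737 118.        ]
knob (array([504.85590701, 294.07847148, 124.84351226]), [np.float64(0.02805206516338172), np.float64(0.028052065163423033)])
hole (array([542.20686945, -15.2020883 ,  71.57625862]), [np.float64(0.8102775679671488), np.float64(0.8102775679670667)])
```

View pics/crop.png

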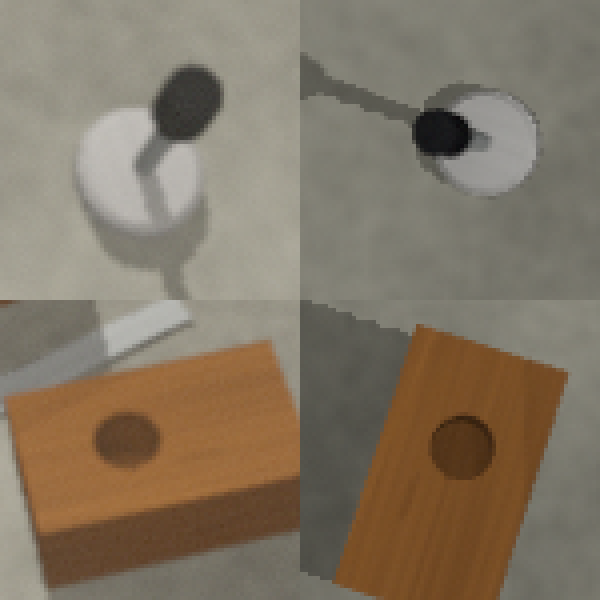

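```bash
python3 - <<'E'
from h import *
from rig import *
S=np.load("pics/scene0.npz");T=np.load("pics/top0.npz")
print(plane(S,(334,286.5),20),plane(T,(136,200.2),20))
print("hole",plane(S,(246.2,179.1),70),plane(T,(255,186.3),70),cross(ray(S,(246.2,179.1)),ray(T,(255,186.3))))
for x in((97,73),(142,85)): pass
print("wood corners T@70",[plane(T,q,70) for q in((243.8,156),(281.5,167.5))])
from scipy.spatial.transform import Rotation as Ro
s=sense();print(s["eef_pos"],Ro.from_euler("xyz",s["tcp_rot"]).as_matrix())
E
```

```text
[507.72888642 292.68714315  20.        ] [504.05580667 291.25478882  20.        ]
hole [542.16109943 -16.77332326  70.        ] [542.19148634 -15.99711526  70.        ] (array([542.29427522, -16.09999433,  70.93997507]), [np.float64(0.21624608407775522), np.float64(0.2162460840776756)])
wood corners T@70 [array([617.44466395,  13.22086043,  70.        ]), array([590.4938747 , -81.33543205,  70.        ])]
[219.32290829 584.75507417 196.73037689] [[-9.36321206e-01  3.51144450e-01 -4.18079616e-04]
 [ 3.51144698e-01  9.36320463e-01 -1.17984542e-03]
 [-2.28396699e-05 -1.25152072e-03 -9.99999217e-01]]
```

>>> play_rows([
  [[-0.0185, -0.00865, 0], [0, 0, 0], 100],
  [[-0.0185, -0.00865, 0], [0, 0, 0], 100],
  [[-0.0185, -0.00865, 0], [0, 0, 0], 100],
  [[-0.0185, -0.00865, 0], [0, 0, 0], 100],
  [[-0.0185, -0.00865, 0], [0, 0, 0], 100],
  [[-0.0185, -0.00865, 0], [0, 0, 0], 100],
  [[-0.0185, -0.00865, 0], [0, 0, 0], 100],
  [[-0.0185, -0.00865, 0], [0, 0, 0], 100],
  [[-0.0185, -0.00865, 0], [0, 0, 0], 100],
  [[-0.0185, -0.00865, 0], [0, 0, 0], 100],
  [[-0.0185, -0.00865, 0], [0, 0, 0], 100],
  [[-0.0185, -0.00865, 0], [0, 0, 0], 100],
  [[-0.0185, -0.00865, 0], [0, 0, 0], 100],
  [[-0.0185, -0.00865, 0], [0, 0, 0], 100],
  [[-0.0185, -0.00865, 0], [0, 0, 0], 100],
  [[-0.0185, -0.00865, 0], [0, 0, 0], 100],
  [[-0.0185, -0.00865, 0], [0, 0, 0], 100],
  [[-0.0185, -0.00865, 0], [0, 0, 0], 100],
  [[-0.0185, -0.00865, 0], [0, 0, 0], 100],
  [[-0.0185, -0.00865, 0], [0, 0, 0], 100],
], squeeze=40)

```text
clock: 2.1
eef_pos: [505.4, 292.5, 197.0]
tcp_rot: [-3.141, -0.0, 2.783]
contact_force: [0.4, 0.1, 0.7]
opening: 1.003
```

>>> play_rows([
  [[0, 0, 0.015], [0, 0, 0], 100],
  [[0, 0, 0.015], [0, 0, 0], 100],
  [[0, 0, 0.015], [0, 0, 0], 100],
  [[0, 0, 0.015], [0, 0, 0], 100],
  [[0, 0, 0.015], [0, 0, 0], 100],
  [[0, 0, 0.01], [0, 0, 0], 100],
  [[0, 0, 0.008], [0, 0, 0], 100],
  [[0, 0, 0], [0, 0, 0], 100],
  [[0, 0, 0], [0, 0, 0], 100],
])

```text
clock: 3.0
eef_pos: [505.4, 293.4, 104.6]
tcp_rot: [3.141, 0.0, 2.783]
contact_force: [0.3, -0.2, -0.1]
opening: 0.997
```

```bash
cat > look.py <<'E'
import sys
from h import *
from rig import *
n,u,v,u2,v2=sys.argv[1],*map(int,sys.argv[2:6])
im=[]
for c,(a,b) in(("scene",(u,v)),("top",(u2,v2))):
    p=grab_frame(c)["pixels"];a=min(max(a,60),451);b=min(max(b,60),323)
    im.append(cv2.resize(p[b-60:b+60,a-60:a+60],(400,400),interpolation=cv2.INTER_CUBIC))
cv2.imwrite(f"pics/{n}.png",np.hstack(im)[:,:,::-1]);s=sense();print(s["eef_pos"],s["contact_force"],s["opening"],s["clock"])
E
python3 look.py a 340 275 130 199
```

```text
[505.62867559 293.57804223 105.04667621] [-0.13081663 -0.18721873  1.3809269 ] 1.0029808830280225 3.1
```

View pics/a.png

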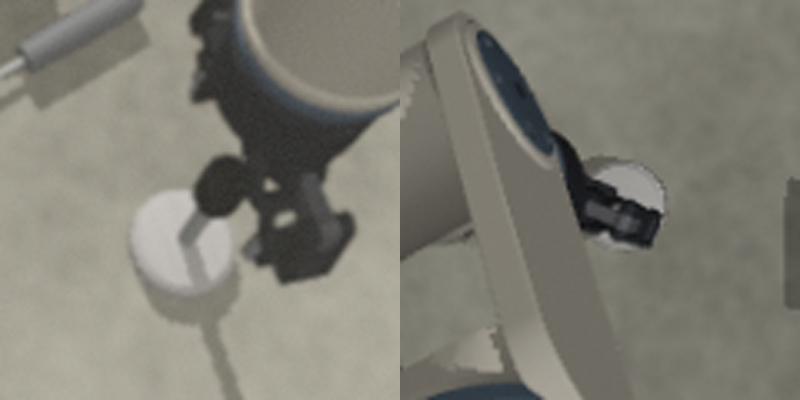

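The scene crop shows the knob at (220,185) and the near fingertip at (290,265). I'll project the expected fingertip positions to check whether the knob sits between the pads.

```bash
python3 - <<'E'
from h import *
S=np.load("pics/scene0.npz");T=np.load("pics/top0.npz")
c=np.array([505.5,293.5,0]);y=np.array([.351,.936,0])
for nm,X in(("grasp",c+[0,0,124]),("f+",c+45*y+[0,0,118]),("f-",c-45*y+[0,0,118])):
  for f,o in((S,(340,275)),(T,(130,199))):
    R=f["R"];q=cv2.projectPoints(X[None],cv2.Rodrigues(R)[0],f["t"],f["intrinsics"],f["distortion"])[0].ravel()
    print(nm,(q-np.maximum(np.array(o)-60,0))*400/120)
E
```

```text
grasp [219.54955496 186.03484842]
grasp [183.83316007 195.11795262]
f+ [242.63033243 265.45751754]
f+ [129.52694503 172.4482855 ]
f- [193.15210508 117.79391292]
f- [243.02354052 218.82059747]
```

>>> play_rows([
  [[0, 0, 0], [0, 0, 0], 0],
  [[0, 0, 0], [0, 0, 0], 0],
  [[0, 0, 0], [0, 0, 0], 0],
  [[0, 0, 0], [0, 0, 0], 0],
  [[0, 0, 0], [0, 0, 0], 0],
  [[0, 0, 0], [0, 0, 0], 0],
  [[0, 0, 0], [0, 0, 0], 0],
  [[0, 0, 0], [0, 0, 0], 0],
  [[0, 0, 0], [0, 0, 0], 0],
  [[0, 0, 0], [0, 0, 0], 0],
  [[0, 0, 0], [0, 0, 0], 0],
  [[0, 0, 0], [0, 0, 0], 0],
], squeeze=50)

```text
clock: 4.3
eef_pos: [505.2, 293.3, 104.4]
tcp_rot: [-3.142, 0.0, 2.783]
contact_force: [0.0, -1.0, 2.6]
opening: 0.288
```

>>> play_rows([
  [[0, 0, -0.005], [0, 0, 0], 0],
  [[0, 0, -0.01], [0, 0, 0], 0],
  [[0, 0, -0.01], [0, 0, 0], 0],
  [[0, 0, -0.012], [0, 0, 0], 0],
  [[0, 0, -0.012], [0, 0, 0], 0],
  [[0, 0, -0.012], [0, 0, 0], 0],
  [[0, 0, -0.012], [0, 0, 0], 0],
  [[0, 0, -0.012], [0, 0, 0], 0],
  [[0, 0, -0.012], [0, 0, 0], 0],
  [[0, 0, -0.01], [0, 0, 0], 0],
  [[0, 0, -0.008], [0, 0, 0], 0],
  [[0, 0, -0.005], [0, 0, 0], 0],
  [[0, 0, 0], [0, 0, 0], 0],
  [[0, 0, 0], [0, 0, 0], 0],
])

```text
clock: 5.7
eef_pos: [505.0, 293.2, 224.0]
tcp_rot: [-3.141, -0.0, 2.783]
contact_force: [-0.0, 0.7, -3.1]
opening: 0.29
```

```bash
python3 look.py b 345 240 130 199
```

```text
[504.84423175 293.10165148 223.77324912] [-0.85846818  0.30882129 -2.86243843] 0.28226739641014476 5.8
```

View pics/b.png

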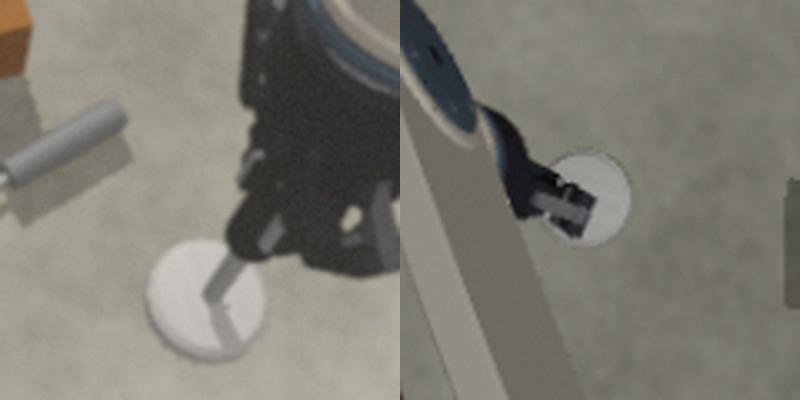

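The gauge is lifted and hanging upright, with the disc at (208,298) in the scene crop. I'll carry it over the blank at this height.

>>> play_rows([
  [[-0.003, -0.006, 0], [0, 0, 0], 0],
  [[-0.0055, -0.0108, 0], [0, 0, 0], 0],
  [[-0.008, -0.0153, 0], [0, 0, 0], 0],
  [[-0.008, -0.0153, 0], [0, 0, 0], 0],
  [[-0.008, -0.0153, 0], [0, 0, 0], 0],
  [[-0.008, -0.0153, 0], [0, 0, 0], 0],
  [[-0.008, -0.0153, 0], [0, 0, 0], 0],
  [[-0.008, -0.0153, 0], [0, 0, 0], 0],
  [[-0.008, -0.0153, 0], [0, 0, 0], 0],
  [[-0.008, -0.0153, 0], [0, 0, 0], 0],
  [[-0.008, -0.0153, 0], [0, 0, 0], 0],
  [[-0.008, -0.0153, 0], [0, 0, 0], 0],
  [[-0.008, -0.0153, 0], [0, 0, 0], 0],
  [[-0.008, -0.0153, 0], [0, 0, 0], 0],
  [[-0.008, -0.0153, 0], [0, 0, 0], 0],
  [[-0.008, -0.0153, 0], [0, 0, 0], 0],
  [[-0.008, -0.0153, 0], [0, 0, 0], 0],
  [[-0.008, -0.0153, 0], [0, 0, 0], 0],
  [[-0.0055, -0.0108, 0], [0, 0, 0], 0],
  [[-0.0016, -0.0044, 0], [0, 0, 0], 0],
])

```text
clock: 7.8
eef_pos: [542.4, -18.0, 224.5]
tcp_rot: [-3.141, 0.0, 2.781]
contact_force: [0.3, 0.1, -3.2]
opening: 0.29
```

>>> play_rows([
  [[0, 0, 0.01], [0, 0, 0], 0],
  [[0, 0, 0.01], [0, 0, 0], 0],
  [[0, 0, 0.008], [0, 0, 0], 0],
  [[0, 0, 0.004], [0, 0, 0], 0],
  [[0, 0, 0], [0, 0, 0], 0],
  [[0, 0, 0], [0, 0, 0], 0],
])

```text
clock: 8.4
eef_pos: [542.5, -16.0, 192.4]
tcp_rot: [3.142, -0.0, 2.783]
contact_force: [0.3, -0.3, -2.7]
opening: 0.287
```

```bash
python3 look.py c 250 160 255 187
```

```text
[542.69962762 -16.14450094 192.71430159] [ 0.70117994 -0.85508642 -3.1571024 ] 0.2870980356854527 8.5
```

View pics/c.png

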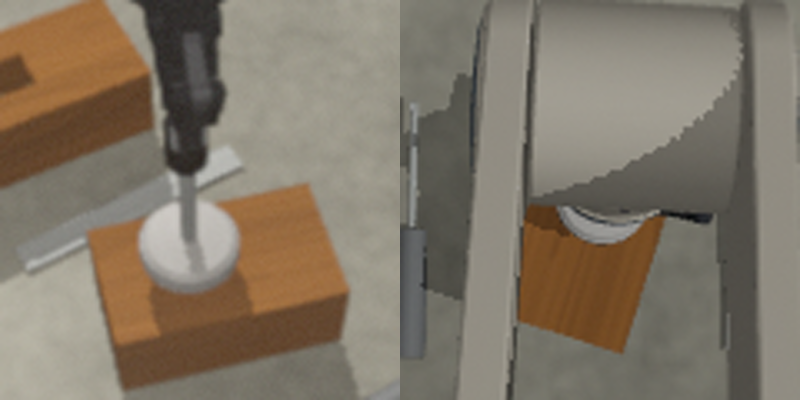

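```bash
python3 - <<'E'
from h import *
S=np.load("pics/scene0.npz")
for z in(104,108,112): print(z,plane(S,(190+189.3*.3-.4,100+240.5*.3-.4),z))
E
```

```text
104 [542.25782687 -14.50509738 104.        ]
108 [543.60697099 -12.11945006 108.        ]
112 [544.95611512  -9.73380273 112.        ]
```

>>> play_rows([
  [[0, 0, 0.004], [0, 0, 0], 0],
  [[0, 0, 0.004], [0, 0, 0], 0],
  [[0, 0, 0.004], [0, 0, 0], 0],
  [[0, 0, 0.004], [0, 0, 0], 0],
  [[0, 0, 0.004], [0, 0, 0], 0],
  [[0, 0, 0.004], [0, 0, 0], 0],
  [[0, 0, 0.004], [0, 0, 0], 0],
  [[0, 0, 0.004], [0, 0, 0], 0],
  [[0, 0, 0.004], [0, 0, 0], 0],
  [[0, 0, 0], [0, 0, 0], 0],
  [[0, 0, 0], [0, 0, 0], 0],
])

```text
clock: 9.6
eef_pos: [542.0, -16.1, 155.8]
tcp_rot: [3.142, -0.001, 2.783]
contact_force: [0.7, -0.2, -3.1]
opening: 0.285
```

>>> play_rows([
  [[0, 0, 0.004], [0, 0, 0], 0],
  [[0, 0, 0.004], [0, 0, 0], 0],
  [[0, 0, 0.004], [0, 0, 0], 0],
  [[0, 0, 0.004], [0, 0, 0], 0],
  [[0, 0, 0.003], [0, 0, 0], 0],
  [[0, 0, 0], [0, 0, 0], 0],
  [[0, 0, 0], [0, 0, 0], 0],
])

```text
clock: 10.3
eef_pos: [542.2, -16.2, 136.9]
tcp_rot: [-3.142, -0.001, 2.783]
contact_force: [-0.1, 1.3, -3.1]
opening: 0.283
```

```bash
python3 look.py d 250 160 255 187
```

```text
[542.31922034 -16.25772646 137.09615607] [ 0.06046883 -0.68669849 -3.30068483] 0.29006822756477524 10.4
```

View pics/d.png

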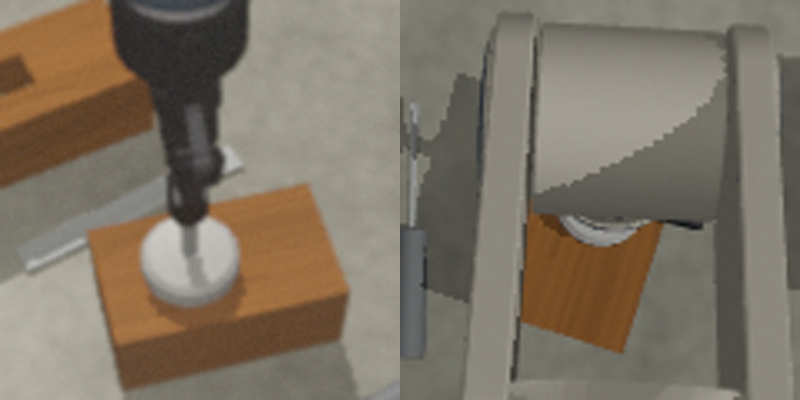

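The disc at (190,258) appears to be down on the wood, with the rod sliding through it. I'll keep pushing in small steps and watch the force.

>>> play_rows([
  [[0, 0, 0.002], [0, 0, 0], 0],
  [[0, 0, 0.002], [0, 0, 0], 0],
  [[0, 0, 0.002], [0, 0, 0], 0],
])

```text
clock: 10.7
eef_pos: [542.7, -16.4, 131.6]
tcp_rot: [3.141, 0.001, 2.783]
contact_force: [-1.0, -1.7, 2.8]
opening: 0.285
```

>>> play_rows([
  [[0, 0, 0.002], [0, 0, 0], 0],
  [[0, 0, 0.002], [0, 0, 0], 0],
])

```text
clock: 10.9
eef_pos: [542.5, -16.4, 127.4]
tcp_rot: [3.142, 0.0, 2.783]
contact_force: [-1.0, -1.3, 3.5]
opening: 0.286
```

```bash
python3 - <<'E'
from h import *
S=np.load("pics/scene0.npz")
print(plane(S,(190+190.3*.3-.4,100+257*.3-.4),90))
E
```

```text
[544.15800496 -10.49489695  90.        ]
```

>>> play_rows([
  [[0, 0, 0.001], [0, 0, 0], 0],
  [[0, 0, 0.001], [0, 0, 0], 0],
])

```text
clock: 11.1
eef_pos: [542.8, -16.4, 125.7]
tcp_rot: [3.142, 0.001, 2.783]
contact_force: [-1.8, -0.4, 12.8]
opening: 0.289
```

>>> play_rows([
  [[0, 0, 0.001], [0, 0, 0], 0],
  [[0, 0, 0.001], [0, 0, 0], 0],
])

```text
clock: 11.3
eef_pos: [544.5, -16.5, 125.5]
tcp_rot: [3.14, 0.004, 2.783]
contact_force: [-2.7, -1.6, 25.3]
opening: 0.292
```

>>> play_rows([
  [[0, 0, 0.001], [0, 0, 0], 0],
  [[0, 0, 0.001], [0, 0, 0], 0],
])

```text
clock: 11.5
eef_pos: [546.4, -16.6, 125.3]
tcp_rot: [3.139, 0.008, 2.783]
contact_force: [-3.2, -1.9, 36.9]
opening: 0.292
```

It bottomed at TCP z of about 125.5, which fits a 25 mm floor with the rod starting 4 mm up inside the disc. I'll ease the push and then hold still.

>>> play_rows([
  [[0, 0, -0.002], [0, 0, 0], 0],
  [[0, 0, -0.002], [0, 0, 0], 0],
  [[0, 0, 0], [0, 0, 0], 0],
  [[0, 0, 0], [0, 0, 0], 0],
])

```text
clock: 11.9
eef_pos: [543.0, -16.3, 125.8]
tcp_rot: [3.141, 0.001, 2.783]
contact_force: [-0.2, -0.6, 7.0]
opening: 0.291
```

>>> play_rows([
  [[0, 0, 0], [0, 0, 0], 0],
  [[0, 0, 0], [0, 0, 0], 0],
  [[0, 0, 0], [0, 0, 0], 0],
  [[0, 0, 0], [0, 0, 0], 0],
  [[0, 0, 0], [0, 0, 0], 0],
  [[0, 0, 0], [0, 0, 0], 0],
  [[0, 0, 0], [0, 0, 0], 0],
  [[0, 0, 0], [0, 0, 0], 0],
  [[0, 0, 0], [0, 0, 0], 0],
  [[0, 0, 0], [0, 0, 0], 0],
  [[0, 0, 0], [0, 0, 0], 0],
  [[0, 0, 0], [0, 0, 0], 0],
  [[0, 0, 0], [0, 0, 0], 0],
  [[0, 0, 0], [0, 0, 0], 0],
  [[0, 0, 0], [0, 0, 0], 0],
  [[0, 0, 0], [0, 0, 0], 0],
  [[0, 0, 0], [0, 0, 0], 0],
  [[0, 0, 0], [0, 0, 0], 0],
  [[0, 0, 0], [0, 0, 0], 0],
  [[0, 0, 0], [0, 0, 0], 0],
])

```text
clock: 13.9
eef_pos: [543.1, -16.3, 125.8]
tcp_rot: [3.141, 0.001, 2.783]
contact_force: [0.3, -0.4, 7.2]
opening: 0.289
```

```bash
python3 look.py e 250 160 255 187
```

```text
[543.11416539 -16.28953506 125.77190643] [ 0.92345295 -0.93485482  7.2450615 ] 0.28589557415550926 14.0
```

View pics/e.png

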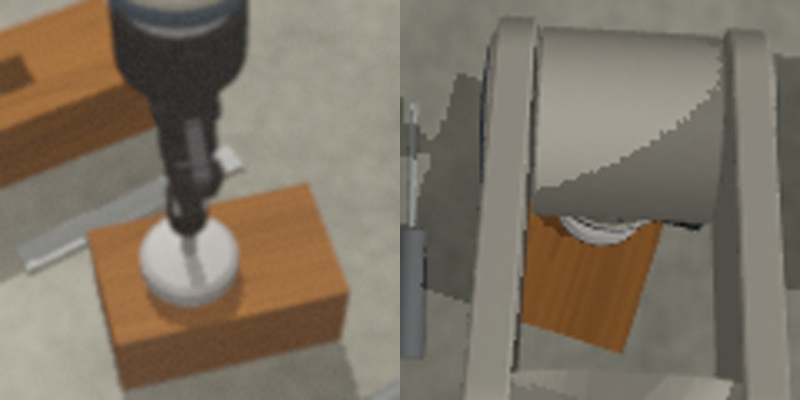

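The disc is unchanged at (190,258) while the rod slid further, so it is seated. The hold was still and firm for more than 2 s. Releasing now and rising.

>>> play_rows([
  [[0, 0, 0], [0, 0, 0], 100],
  [[0, 0, 0], [0, 0, 0], 100],
  [[0, 0, 0], [0, 0, 0], 100],
  [[0, 0, 0], [0, 0, 0], 100],
  [[0, 0, 0], [0, 0, 0], 100],
  [[0, 0, 0], [0, 0, 0], 100],
  [[0, 0, 0], [0, 0, 0], 100],
  [[0, 0, 0], [0, 0, 0], 100],
  [[0, 0, 0], [0, 0, 0], 100],
  [[0, 0, 0], [0, 0, 0], 100],
  [[0, 0, 0], [0, 0, 0], 100],
  [[0, 0, 0], [0, 0, 0], 100],
])

```text
clock: 15.2
eef_pos: [542.4, -16.3, 125.4]
tcp_rot: [-3.142, 0.0, 2.783]
contact_force: [-0.1, 0.1, -0.7]
opening: 0.998
```

>>> play_rows([
  [[0, 0, -0.005], [0, 0, 0], 100],
  [[0, 0, -0.01], [0, 0, 0], 100],
  [[0, 0, -0.01], [0, 0, 0], 100],
  [[0, 0, -0.015], [0, 0, 0], 100],
  [[0, 0, -0.015], [0, 0, 0], 100],
  [[0, 0, -0.015], [0, 0, 0], 100],
  [[0, 0, -0.015], [0, 0, 0], 100],
  [[0, 0, -0.015], [0, 0, 0], 100],
  [[0.015, 0, 0], [0, 0, 0], 100],
  [[0.015, 0, 0], [0, 0, 0], 100],
  [[0.02, 0, 0], [0, 0, 0], 100],
  [[0.02, 0, 0], [0, 0, 0], 100],
  [[0.02, 0, 0], [0, 0, 0], 100],
  [[0.02, 0, 0], [0, 0, 0], 100],
  [[0.02, 0, 0], [0, 0, 0], 100],
  [[0.01, 0, 0], [0, 0, 0], 100],
  [[0.01, 0, 0], [0, 0, 0], 100],
  [[0, 0, 0], [0, 0, 0], 100],
  [[0, 0, 0], [0, 0, 0], 100],
])

```text
clock: 17.1
eef_pos: [402.3, 36.4, 225.5]
tcp_rot: [3.141, 0.001, 2.783]
contact_force: [-0.2, -0.6, -1.0]
opening: 1.005
```

```bash
python3 look.py f 250 160 255 187
```

```text
[402.58080371  36.22975956 225.41936272] [ 0.34420526 -1.01123003  0.27429568] 0.9988735443489678 17.2
```

View pics/f.png

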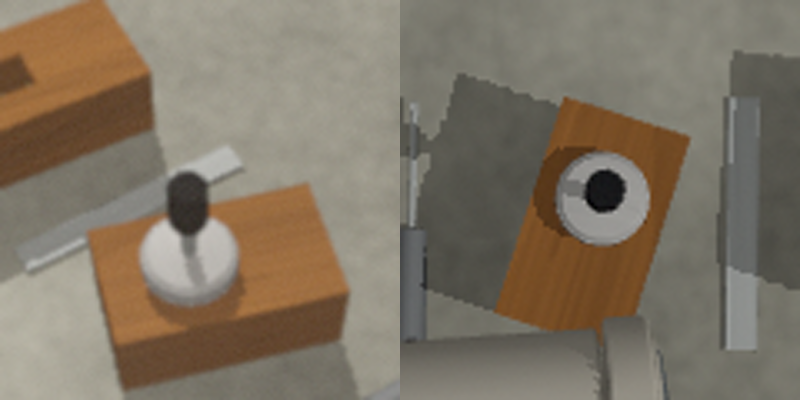

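The gauge is standing upright and free. In the scene crop the knob is at (188,203) and the disc at (190,258); in the top crop they are at (205,191) and (203,198). One triangulation check before handing in.

```bash
python3 - <<'E'
from h import *
from rig import *
S=np.load("pics/scene0.npz");T=np.load("pics/top0.npz")
print("knob",cross(ray(S,(246,160.5)),ray(T,(256,184))),plane(T,(256,184),165))
print("disc",plane(T,(255.5,186),90),plane(S,(190+190.3*.3-.4,100+254*.3-.4),90))
print(sense()["clock"]); sign_off()
E
```

```text
knob (array([541.60787965, -16.11942944, 145.51622376]), [np.float64(0.1842538477075822), np.float64(0.18425384770765568)]) [540.15616029 -15.67159454 165.        ]
disc [541.40555887 -16.67505514  90.        ] [542.85441367 -12.65833482  90.        ]
17.2
the job is handed in; nothing more can be done
```

The gauge is standing upright in the round socket with its rod on the floor and its foot on the blank. I handed the job in at about 17 s; no verdict is reported.

**What I did:** I gripped the gauge by its knob, lifted it, carried it over the round socket and lowered it until the disc seated. I then pushed the rod down at about 3 N until it bottomed. The push briefly reached about 37 N of wrist force, so I eased it to 7 N, held still for just over 2 s, let go and backed the arm away.

**Last checks:**
- **Depth:** after release, the knob's middle triangulated to (541.6, -16.1, 145.5) mm. With the tip on the 25 mm floor it should be at 145 mm, so the tip is down.
- **Centring:** the socket centre was measured at (542, -16) mm, and the gauge matches it within about 1 mm from the knob and the top view.
- **Upright and released:** the gauge looks upright in both views. The gripper is open and clear, with only noise of about 1 N on the force reading.

**Disagreements:**
- The scene camera alone put the disc about 4 mm off in y; I put this down to error in reading the ellipse centre by hand.
- The measured opening on the knob was about 24.5 mm, against its nominal 28 mm, but the grip held.
- With the arm stopped partway down, the force still read about -3 N after the disc had landed. The picture showed the disc seated, so I trusted that.

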